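# Slide a board out to the cut pointer and hold it from tipping

## Task

Get the wooden board ready for sawing: slide the clear yellow-framed guard at the end of the small plywood bench fully open, away from you, then slide the dark board out through the gap, flat on the bench top, until its front end is level with the red pointer. It then overhangs so far that it would tip by itself, so finish while your gripper still holds it flat on the bench; do not let go. Do not lift or tip the board on the way, do not shift the pointer, and leave the bottles and the tape measure alone.

Things in the scene. Friction and masses are not known exactly. Their poses are not given: they have to be found in the camera images.
- bench: small plywood bench fixed to the desk; place and yaw vary. Origin on the desk top below the middle of its outfeed edge (right-hand edge seen from the robot). Axes: -y the outfeed direction (roughly to the robot's right), +x roughly away from the robot, z up. Deck top 90 mm above the desk, y 0 to 240 mm, x -60 to +140 mm. The board's lane is x = 0.
- outfeed_edge (a point): middle of the deck's outfeed edge, on the deck top. From here in bench axes: side guides 10 mm high at x = +-24 to +-34 mm, y 16 to 46 mm (2 mm play each side of the board); guard track lips 8 mm high at y 0 to 13 mm, outside x = +-32 mm; gauge rail, top 3 mm below the deck, x -72 to -60 mm, y -230 to +110 mm.
- guard (a joint): slide of the guard along bench +x (away from the robot): 0 shut across the lane, 0.09 m fully open. Starts at 0 to 0.01 and stays where it is left (about 1.5 N friction). Clear panel in a yellow frame, 76 mm wide (bench x), 6 mm thick, top 44 mm above the deck, at bench y = 6.5 mm, with a black upright grip on top.
- guard_grip (a point): point on the middle axis of the guard's black upright grip, 10 mm below the grip's top. The grip is 22 mm along bench x, 16 mm along bench y; it stands 30 mm above the panel, its top 74 mm above the deck.
- board: plain dark-brown wooden board, 44 mm wide (x), 300 mm long (y), 22 mm thick, about 0.3 kg, loose. Origin: centre of its underside. Starts flat in the lane, axes along the bench's, front (-y) end 16 to 30 mm behind the outfeed edge, tail (+y) 76 to 90 mm past the back of the deck. Pinch the tail across its width about 30 mm from its end, fingertips a few mm above deck height to clear the deck.
- board_front (a point): middle of the lower edge of the board's front end (-y end), 150 mm from the board's origin.
- pointer_tip (a point): tip of the flat red pointer that reaches from a red carriage on the gauge rail towards the lane: 6 mm beside the board's path, 4.5 mm above deck height, 165 to 205 mm beyond the outfeed edge. The pointer is 4 mm wide; the board's front end must come level with its middle, which is this point. Axes as the bench. The carriage slides if pushed with 8 N.
- bottle: white bottle with an orange cap, 68 mm wide, 102 mm tall, origin at the centre of its underside; bystander
- tape: grey tape measure lying on its side, 65x80x38 mm, origin at the centre of its underside; bystander
- glue: yellow glue bottle with an orange nozzle, 47 mm wide, 136 mm tall, origin at the centre of its underside; bystander

How it is judged:
On the way, in this order (a step that is already met when the one before it is completed fails the run):
1. the guard is slid fully open (at least 80 of 90 mm) (value of joint guard above 0.08 m), for 0.2 s.
2. the board, flat on the deck, has come out at least 60 mm past the outfeed edge (y of board_front in the frame of bench below -0.06 m and angle between board's own z axis and vertical below 0.06 rad and z of board in the frame of bench between 0.084 and 0.096 m), for 0.1 s.
At the end, for the whole second after the job is handed in: Board front within 5 mm of the pointer tip along the outfeed; board flat (tilt < 0.06 rad, within 6 mm of deck height), resting on the bench, in line within 0.1 rad, still; fingers pressing on it (> 1 N); guard open at least 80 mm (y of board_front in the frame of pointer_tip between -0.005 and 0.005 m and angle between board's own z axis and vertical below 0.06 rad and z of board in the frame of bench between 0.084 and 0.096 m and contact force between the fingers and board above 1 N and contact force between bench and board above 0.2 N and linear speed of board below 0.01 m/s and value of joint guard above 0.08 m and angle between the y axis of board and the y axis of bench, either way round below 0.1 rad); the arm keeps its last pose, push and grip.
It fails at once if the board is lifted more than 20 mm off the deck (z of board in the frame of bench above 0.11 m).
It fails at once if the board tips by more than 0.15 rad (angle between board's own z axis and vertical above 0.15 rad).
It fails at once if the red pointer is shifted more than 4 mm (distance of pointer_tip from where it was at the start of the episode above 0.004 m).
It fails at once if a bottle or the tape measure is moved more than 20 mm (distance of any of bottle, tape, glue from where it was at the start of the episode above 0.02 m).
It also fails if it takes over 51 s, if anything falls off the work surface, if the arm or the gripper's body presses on something with over 40 N, if the wrist force passes 120 N, or if a joint passes its speed limit or range.

## Robot

A 6-joint arm with a two-finger parallel gripper is mounted at the origin on a cart in front of the work surface, level with it; the furniture and walls round the work are solid. World frame = base frame: x ahead of the robot, y to its left, z up, the work surface at z = 0. Lengths are in m, angles in rad, forces in N, time in s.
With the tool pointing down it reaches from about 0.35 to 0.775 m from the base axis. Payload 5.5 kg.
Tool frame: the origin (TCP) lies midway between the tips of the shut fingers; the grasp point (between the pads) lies 19 mm behind it; z points along the fingers, y is the line along which they close (so a half turn about z gives the same grasp; the last joint's range is limited). The gripper opens to 85 mm and grips with 20 to 120 N. Pads are 22 mm wide; open, the fingers measure 114 mm over their backs; the gripper's body (76 mm by 85 mm) begins 54 mm behind the grasp point. The pads swing forward as they close: fully open they stand 13 mm farther back than shut.
Start: joints at [1.047, 0.313, 0.046, 1.304, 0, 1.431], TCP at [0.215, 0.533, 0.231] pointing down, gripper open.
Joint ranges: [-2.76, 2.76], [-0.86, 1.69], [-1.03, 1.26], [-2.2, 2.34], [-1.47, 1.5], [-3.14, 3.14]. Speed limits (rad/s): [2.57, 2.57, 3.14, 3.14, 3.14, 3.14].

## Interface

Orientations are given as a unit quaternion [w, x, y, z].
In Python, from workcell import env gives the robot as it stands. The module is installed in compiled form; this text tells all that it offers.
- The arm moves only by the tool carry_out, never from a script. Its argument "series" is a list of rows, each an object with "delta_rot": the turn, a rotation vector about the world's x, y, z normalised to -1 to 1, where 1 is 0.1 rad, a list of three; "travel": the shift along the world's x, y, z normalised to -1 to 1, where 1 is 0.025 m, a list of three; "fingers": the closure, from -1 (fully open) to 1 (shut). In form: [{"delta_rot": [ax, ay, az], "travel": [tx, ty, tz], "fingers": fingers}, ...]. A call has 1 to 5 rows; each row shifts and turns the commanded pose from where the row before left it; what a row does not reach is not made up. A row lasts 1/8 s, in which the tool goes at most 62.5 mm and 10.7 degrees, less where a joint would pass 70% of its speed; a pose out of reach is approached as far as the arm can. A call with a number of a shift or a turn outside -1 to 1 is refused whole. A call with a gripper value outside its range is refused whole. The fingers move at their own pace and stop on an object; "squeeze" is the grip in N (left out, the last holds). Time passes only in rows, so rows that do not move let the fingers close. It gives the time, the measured TCP pose, the force, the opening and the grip force at its end, in the units of the state.
- env.get_state(): the state, without advancing time (a new reading comes with each control period).
- env.read_camera(name): name is "side" or "top"; returns a dict with "color" (480x640x3 uint8, red, green, blue), "fx", "fy", "cx", "cy" (pixels), "world_from_camera" (4x4, takes a point from camera to world coordinates). Camera axes: x right, y up, looking along -z (the intrinsics and any distortion apply to the point x, -y, -z); pixel columns grow to the right and rows downward; lengths in m; the calibration is good to about 2 mm. A picture is of the moment at which its call begins. There is no depth.
- env.hand_in(): hands the job in; it is judged then, once.
The state is a dict: "clock": time; "joint_pos": joint angles; "qvel": joint speeds; "tau": joint torques, N m; "tcp_pos": TCP position; "orientation": TCP orientation; "wrist_force": force on the tool from outside, world axes, zero at the start; "ft_torque": the same for the moment, N m; "finger_gap": finger opening in m; "grip_force": force on a finger pad.
Only numpy, scipy, OpenCV 4.12 (cv2) and the standard library are available. Lean on these libraries where they do the work, as an engineer would, in place of code of your own. Each camera call takes 0.05 s, during which the arm holds its last target. There are 200 camera calls.

## Working session

There is one attempt and no reset: what is moved stays moved. The work goes in short steps, Python scripts to look and compute and a tool call to move; the robot and the scene stay as the last step left them, time stands still between calls to the robot, and variables do not carry over. Pictures are saved under pics/ and viewed, at most 10 in all, crops included, and the job is handed in when it is done.

Besides the shell and the picture viewer there is one more tool, called after "Request:" as name(argument=value, ...), one argument or row to a line, values as JSON. carry_out: Moves the arm, as the interface text tells. Its arguments: {"type":"object","properties":{"series":{"type":"array","items":{"type":"object","properties":{"delta_rot":{"type":"array","items":{"type":"number"}},"travel":{"type":"array","items":{"type":"number"}},"fingers":{"type":"number"}}}},"squeeze":{"type":"number"}},"required":["series"]}

```bash
mkdir -p pics
cat > h.py <<'E'
import numpy as np, cv2
from workcell import env
def snap(n,f):
    c=env.read_camera(n); cv2.imwrite(f,c['color'][:,:,::-1]); 
    np.savez(f+'.npz',**{k:v for k,v in c.items()}); return c
def ray(c,u,v):
    T=np.array(c['world_from_camera']); d=np.array([(u-c['cx'])/c['fx'],-(v-c['cy'])/c['fy'],-1.]); return T[:3,3],T[:3,:3]@d
def onz(c,u,v,z):
    o,d=ray(c,u,v); return o+d*(z-o[2])/d[2]
def proj(c,p):
    T=np.array(c['world_from_camera']); q=T[:3,:3].T@(np.array(p)-T[:3,3]); return c['cx']+c['fx']*q[0]/-q[2], c['cy']-c['fy']*q[1]/-q[2]
E
python3 - <<'E'
from h import *
for n in('top','side'):
    c=snap(n,f'pics/{n}0.png'); print(n,[k for k in c if k!='color'],c['fx'],c['cx'],c['cy'],np.round(c['world_from_camera'],3).tolist())
s=env.get_state(); print({k:np.round(v,3).tolist() for k,v in s.items()})
E
```

```text
top ['fx', 'fy', 'cx', 'cy', 'world_from_camera'] 440.96495155590446 317.143303203694 239.55240203360333 [[0.007, 0.99, -0.141, 0.503], [-1.0, 0.007, -0.001, -0.17], [-0.0, 0.141, 0.99, 0.961], [0.0, 0.0, 0.0, 1.0]]
side ['fx', 'fy', 'cx', 'cy', 'world_from_camera'] 441.76540605135494 314.43343073102545 246.46156318547622 [[0.88, 0.301, -0.367, 0.28], [-0.474, 0.593, -0.651, -0.734], [0.022, 0.747, 0.665, 0.706], [0.0, 0.0, 0.0, 1.0]]
{'clock': 0.1, 'joint_pos': [1.047, 0.314, 0.045, 1.304, 0.0, 1.431], 'qvel': [-0.001, -0.0, 0.002, -0.001, -0.002, 0.0], 'tau': [0.003, -48.172, 29.924, 0.013, -0.0, 0.0], 'tcp_pos': [0.215, 0.533, 0.23], 'orientation': [-0.0, 0.191, 0.982, -0.001], 'wrist_force': [0.046, 0.323, 0.044], 'ft_torque': [-0.02, 0.006, 0.012], 'grip_force': 0.0, 'finger_gap': 0.085}
```

View pics/top0.png

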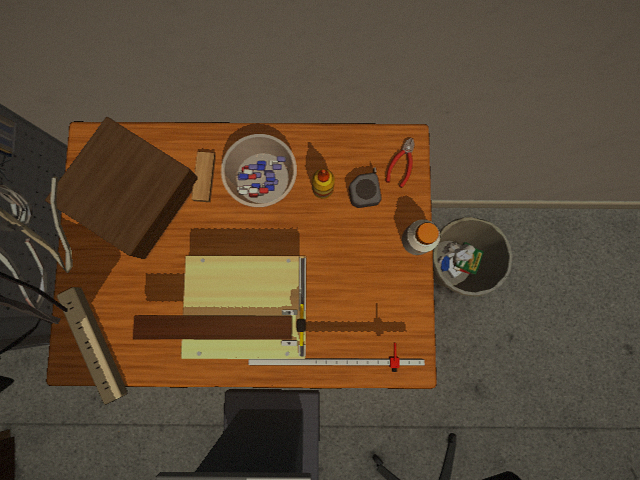

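View pics/side0.png

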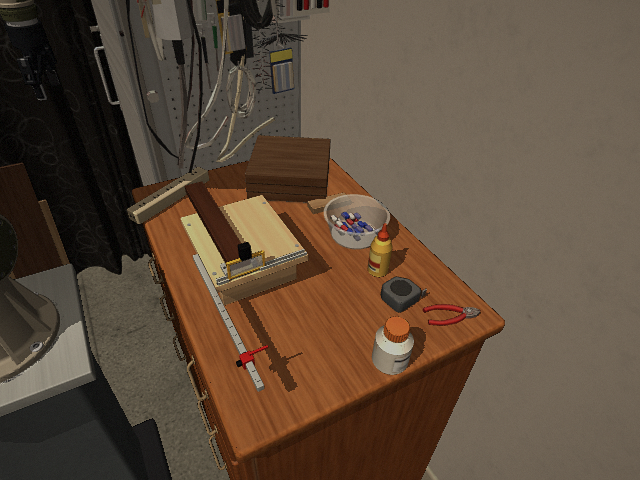

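The top view shows the deck (cols 182–306, rows 255–358), the board tail at (134,327), the black grip at (301,325), and the red pointer tip at about (395,344). The side view shows the same items, with the pointer near (268,347) and the grip near (245,250).

```bash
cat > m.py <<'E'
from h import *
import sys
def big(m):
    n,l,s,_=cv2.connectedComponentsWithStats(m.astype(np.uint8)); i=1+np.argmax(s[1:,4]); return l==i
def L(f): 
    c=dict(np.load(f+'.npz')); return c,c['color'].astype(int)
if __name__=='__main__':
    c,im=L('pics/top0.png'); R,G,B=im[...,0],im[...,1],im[...,2]
    # deck: pale
    deck=big((R>150)&(G>140)&(B>70)&(B<R-30)&(np.arange(480)[:,None]>240))
    cn=max(cv2.findContours(deck.astype(np.uint8),0,2)[0],key=cv2.contourArea)
    pts=cn[:,0,:]; 
    back=np.array([[u,v] for v in list(range(262,312))+list(range(343,354)) for u in [np.where(deck[v])[0].min()]])
    far=np.array([[u,np.where(deck[:,u])[0].min()] for u in range(190,295)]); near=np.array([[u,np.where(deck[:,u])[0].max()+1] for u in range(190,275)])
    def wl(p,z,lab):
        w=np.array([onz(c,u-.0,v-.0,z)[:2] for u,v in p]); d=cv2.fitLine(w.astype(np.float32),cv2.DIST_HUBER,0,.0005,.01).ravel(); print(lab,'dir ang',round(np.degrees(np.arctan2(d[1],d[0])),2),'pt',d[2:].round(4)); return d
    wl(back-[.5,0],.09,'back');wl(far-[0,.5],.09,'far');wl(near-[0,.5],.09,'near')
    # board
    print('cols', im[327,125:145].tolist()); print('rows',[(v,im[v,200].tolist()) for v in range(310,345)])
    red=big((R>140)&(G<60)&(B<60)); ys,xs=np.where(red); print('red top bbox',xs.min(),xs.max(),ys.min(),ys.max())
    for v in range(ys.min(),ys.max()+1): a=np.where(red[v])[0]; print(v,a.min(),a.max(),end='; ')
    blk=big((im.max(2)<45)&(np.arange(640)[None]>293)&(np.arange(640)[None]<310)&(abs(np.arange(480)[:,None]-325)<12)); ys,xs=np.where(blk); print('\nblk',xs.min(),xs.max(),ys.min(),ys.max())
    c2,i2=L('pics/side0.png'); r=big((i2[...,0]>120)&(i2[...,1]<60)&(i2[...,2]<60)&(np.arange(480)[:,None]>335)&(np.arange(640)[None]<300)); ys,xs=np.where(r); print('side red',xs.min(),xs.max(),ys.min(),ys.max(), 'tip rows',ys[xs>=xs.max()-1])
    cv2.imwrite('pics/crop1.png',np.hstack([cv2.resize(im[285:375,250:410].astype(np.uint8),None,fx=5,fy=5,interpolation=0)[:,:,::-1]]))
    cv2.imwrite('pics/crop2.png',cv2.resize(i2[230:390,190:310].astype(np.uint8),None,fx=3.7,fy=3.7,interpolation=0)[:,:,::-1])
E
python3 m.py
```

```text
Traceback (most recent call last):
  File "m.py", line 13, in <module>
    back=np.array([[u,v] for v in list(range(262,312))+list(range(343,354)) for u in [np.where(deck[v])[0].min()]])
                                                                                      ~~~~~~~~~~~~~~~~~~~~~~~~^^
ValueError: zero-size array to reduction operation minimum which has no identity
```

Deck is split by the board; don't restrict to one component.

```bash
sed -i 's/deck=big(\(.*\))$/deck=(\1)\&(np.arange(640)[None]>165)\&(np.arange(640)[None]<310)\&(np.arange(480)[:,None]<361)/' m.py; python3 m.py
```

```text
Traceback (most recent call last):
  File "m.py", line 13, in <module>
    back=np.array([[u,v] for v in list(range(262,312))+list(range(343,354)) for u in [np.where(deck[v])[0].min()]])
                                                                                      ~~~~~~~~~~~~~~~~~~~~~~~~^^
ValueError: zero-size array to reduction operation minimum which has no identity
```

Run:
```python
from m import *
c,im=L('pics/top0.png'); print(im[300,175:195].tolist(), im[270,298:312].tolist(), im[250:262,230].tolist(), im[352:363,230].tolist())
```

```text
[[77, 39, 9], [82, 44, 13], [79, 46, 16], [74, 39, 12], [80, 46, 18], [77, 43, 11], [82, 43, 16], [70, 32, 9], [122, 96, 48], [174, 158, 94], [171, 164, 97], [171, 164, 97], [171, 165, 96], [170, 160, 94], [173, 166, 100], [169, 163, 93], [172, 164, 96], [172, 164, 98], [172, 165, 99], [174, 167, 102]] [[146, 130, 71], [119, 111, 96], [149, 148, 131], [68, 61, 46], [65, 57, 55], [65, 54, 47], [119, 113, 99], [149, 143, 134], [111, 60, 23], [150, 84, 23], [147, 79, 20], [145, 82, 24], [151, 87, 33], [149, 83, 28]] [[91, 51, 18], [93, 48, 20], [93, 52, 23], [89, 50, 14], [87, 51, 21], [80, 48, 19], [176, 156, 91], [172, 158, 92], [173, 153, 92], [172, 155, 88], [176, 149, 91], [171, 157, 88]] [[168, 173, 105], [170, 175, 109], [172, 176, 108], [170, 171, 104], [169, 172, 107], [168, 173, 105], [171, 179, 121], [145, 80, 27], [148, 82, 28], [148, 79, 32], [144, 81, 25]]
```

```bash
sed -i 's/^    deck=.*/    deck=(G>112)\&(R>120)\&(np.arange(640)[None]>165)\&(np.arange(640)[None]<310)\&(np.arange(480)[:,None]<361)\&(np.arange(480)[:,None]>245)/' m.py; python3 m.py
```

```text
back dir ang -0.15 pt [0.5071 0.0924]
far dir ang -89.57 pt [ 0.5941 -0.0262]
near dir ang 88.64 pt [ 0.3935 -0.006 ]
cols [[145, 77, 28], [143, 78, 24], [143, 78, 27], [142, 77, 25], [144, 75, 25], [141, 76, 24], [141, 77, 24], [131, 72, 20], [98, 52, 22], [60, 31, 12], [63, 32, 12], [61, 33, 12], [62, 27, 13], [66, 33, 13], [66, 33, 15], [70, 38, 23], [65, 36, 18], [59, 32, 12], [65, 35, 16], [66, 31, 13]]
rows [(310, [129, 96, 54]), (311, [135, 100, 59]), (312, [135, 98, 57]), (313, [136, 101, 58]), (314, [141, 105, 62]), (315, [66, 50, 23]), (316, [68, 36, 17]), (317, [70, 41, 22]), (318, [60, 35, 14]), (319, [69, 38, 17]), (320, [71, 42, 20]), (321, [69, 36, 17]), (322, [74, 40, 22]), (323, [71, 38, 18]), (324, [69, 35, 14]), (325, [65, 35, 16]), (326, [74, 43, 23]), (327, [76, 41, 23]), (328, [74, 41, 18]), (329, [77, 40, 24]), (330, [73, 39, 19]), (331, [75, 39, 22]), (332, [79, 45, 26]), (333, [78, 44, 20]), (334, [75, 41, 18]), (335, [65, 37, 16]), (336, [67, 39, 15]), (337, [69, 36, 20]), (338, [64, 32, 11]), (339, [99, 88, 50]), (340, [175, 174, 102]), (341, [171, 175, 106]), (342, [171, 175, 103]), (343, [166, 166, 100]), (344, [168, 171, 105])]
red top bbox 390 399 343 367
343 395 395; 344 395 395; 345 395 395; 346 395 395; 347 395 396; 348 395 395; 349 395 396; 350 395 396; 351 395 396; 352 395 396; 353 395 396; 354 395 396; 355 395 396; 356 395 395; 357 395 395; 358 391 398; 359 391 398; 360 391 398; 361 391 398; 362 391 398; 363 391 398; 364 391 398; 365 391 398; 366 391 399; 367 390 398; 
blk 297 305 319 331
side red 239 267 345 362 tip rows [345 345 346 346]
```

View pics/crop1.png

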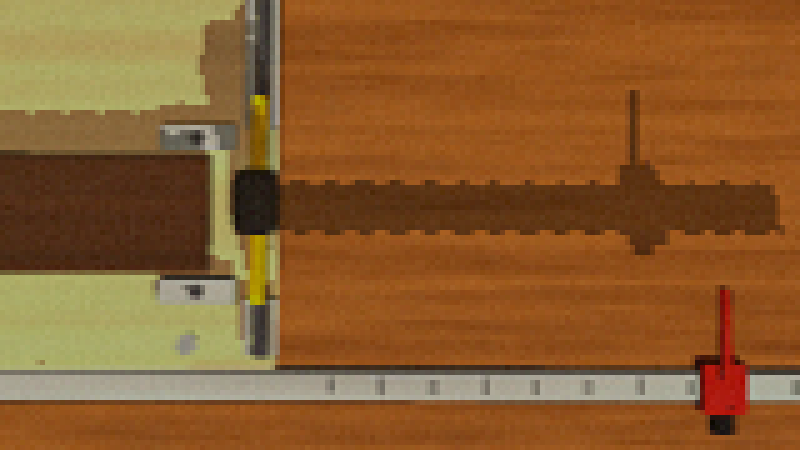

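View pics/crop2.png

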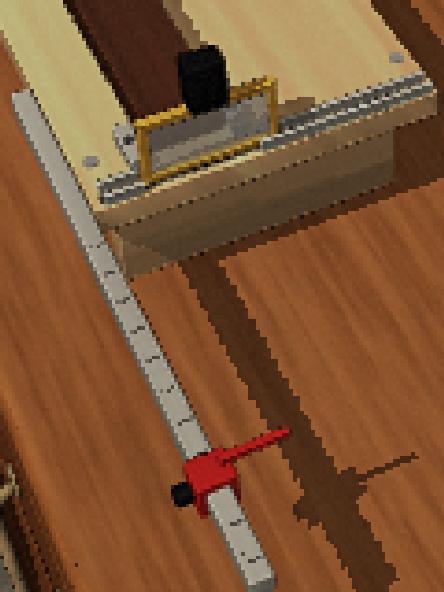

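The crops show the board's front end at about col 291.8 with the guard shut. The grip is at (301,325) and the pointer tip at (394.8,342.5). In the side view the tip is at about (268,346). Next I'll do sub-pixel edge fits for yaw and key points.

```bash
cat > e.py <<'E'
from m import *
def edge(p,thr=None):
    "subpixel position of largest step along 1-D profile"
    g=np.abs(np.diff(cv2.GaussianBlur(p.astype(np.float32).reshape(-1,1),(1,3),0).ravel())); k=int(g.argmax()); s=slice(max(k-2,0),k+3); return (g[s]*np.arange(*s.indices(len(g)))).sum()/g[s].sum()+.5
def hor(c,im,us,v0,v1,z,ch=1):
    w=np.array([onz(c,u,v0+edge(im[v0:v1,u,ch]),z)[:2] for u in us]); d=cv2.fitLine(w.astype(np.float32),cv2.DIST_HUBER,0,.0003,.01).ravel()
    if d[1]>0:d[:2]*=-1
    return d
def ver(c,im,vs,u0,u1,z,ch=1):
    w=np.array([onz(c,u0+edge(im[v,u0:u1,ch]),v,z)[:2] for v in vs]); return np.median(w,0),w
E
python3 - <<'E'
from e import *
c,im=L('pics/top0.png')
def P(l,d): print(l,'yaw',round(np.degrees(np.arctan2(d[1],d[0]))+90,2),'x at y=0:',round(d[2]-d[3]*d[0]/d[1],4))
P('far',hor(c,im,range(190,295),248,262,.09))
P('near',hor(c,im,range(190,243),350,365,.09))
P('board far',hor(c,im,range(190,285),308,322,.112))
P('board near(top)',hor(c,im,range(190,278),333,346,.112,0))
P('rail near',hor(c,im,range(310,388),360,370,.087,2))
for l,vs,a,b,z in [('tail',range(319,336),126,140,.112),('front',range(319,336),285,297,.112),('back',range(262,312),175,190,.09),('outfeed',range(348,356),299,312,.09),('pointer L',range(344,356),389,396,.095),('pointer R',range(344,356),395,402,.095)]:
    m,w=ver(c,im,vs,a,b,z,0 if 'poi' not in l else 1); print(l,m.round(4),w[[0,-1]].round(4).tolist())
print('tip', onz(c,395.2,342+.5,.0945).round(4), im[338:346,395].tolist(), im[348,391:400].tolist())
print('grip top c',onz(c,301,324.8,.164).round(4))
# two-ray tip
c2,i2=L('pics/side0.png')
A=[];b=[]
for cc,u,v in((c,395.2,342.5),(c2,268,345.8)):
    o,d=ray(cc,u,v); d/=np.linalg.norm(d); M=np.eye(3)-np.outer(d,d); A.append(M);b.append(M@o)
print('tip2',np.linalg.lstsq(np.vstack(A),np.hstack(b),rcond=None)[0].round(4), 'side plane', onz(c2,268,345.8,.0945).round(4))
E
```

```text
far yaw 0.38 x at y=0: 0.5939
near yaw 0.25 x at y=0: 0.395
board far yaw 0.09 x at y=0: 0.4785
board near(top) yaw 0.58 x at y=0: 0.4331
rail near yaw 0.23 x at y=0: 0.3839
tail [0.4543 0.1788] [[0.4692, 0.1788], [0.4395, 0.1784]]
front [ 0.4565 -0.1223] [[0.4715, -0.122], [0.4417, -0.1218]]
back [0.532  0.0925] [[0.5803, 0.0921], [0.4844, 0.0943]]
outfeed [ 0.4091 -0.1439] [[0.4157, -0.1439], [0.4026, -0.1437]]
pointer L [ 0.4147 -0.3162] [[0.425, -0.3163], [0.4044, -0.3161]]
pointer R [ 0.4147 -0.3222] [[0.425, -0.3227], [0.4045, -0.3223]]
tip [ 0.4278 -0.3204  0.0945] [[141, 76, 22], [143, 82, 27], [151, 84, 28], [156, 92, 37], [125, 67, 26], [162, 35, 15], [158, 29, 12], [158, 23, 10]] [[143, 76, 25], [143, 78, 18], [124, 66, 23], [120, 20, 10], [173, 33, 17], [146, 63, 24], [144, 77, 27], [145, 79, 28], [140, 72, 21]]
grip top c [ 0.4634 -0.1414  0.164 ]
tip2 [ 0.4293 -0.3203  0.0975] side plane [ 0.4312 -0.3188  0.0945]
```

Request:
carry_out(
  series=[
    {"travel": [1, -1, 0], "delta_rot": [0, 0, -1], "fingers": 1},
    {"travel": [1, -1, 0], "delta_rot": [0, 0, -1], "fingers": 1},
    {"travel": [1, -1, 0], "delta_rot": [0, 0, -1], "fingers": 1},
    {"travel": [1, -1, 0], "delta_rot": [0, 0, -1], "fingers": 1},
    {"travel": [1, -1, 0], "delta_rot": [0, 0, -1], "fingers": 1},
  ],
)

```text
clock: 0.72
tcp_pos: [0.3408, 0.4072, 0.2309]
orientation: [-0.0, 0.429, 0.903, -0.0]
wrist_force: [0.4, 0.8, 0.4]
finger_gap: -0.0001
grip_force: 0.0
```

Request:
carry_out(
  series=[
    {"travel": [1, -1, 0], "delta_rot": [0, 0, -1], "fingers": 1},
    {"travel": [1, -1, 0], "delta_rot": [0, 0, -1], "fingers": 1},
    {"travel": [1, -1, 0], "delta_rot": [0, 0, -1], "fingers": 1},
    {"travel": [0, -1, 0], "delta_rot": [0, 0, -1], "fingers": 1},
    {"travel": [0, -1, 0], "delta_rot": [0, 0, -1], "fingers": 1},
  ],
)

```text
clock: 1.35
tcp_pos: [0.4154, 0.2821, 0.2307]
orientation: [-0.0, 0.64, 0.769, -0.001]
wrist_force: [-0.5, 0.8, 0.2]
finger_gap: 0.0001
grip_force: 0.0
```

Request:
carry_out(
  series=[
    {"travel": [0, -1, 0], "delta_rot": [0, 0, -1], "fingers": 1},
    {"travel": [0, -1, 0], "delta_rot": [0, 0, -0.86], "fingers": 1},
    {"travel": [0, -1, 0], "delta_rot": [0, 0, 0], "fingers": 1},
    {"travel": [0, -1, 0], "delta_rot": [0, 0, 0], "fingers": 1},
    {"travel": [0, -1, 0], "delta_rot": [0, 0, 0], "fingers": 1},
  ],
)

```text
clock: 1.98
tcp_pos: [0.4149, 0.1574, 0.231]
orientation: [-0.0, 0.707, 0.708, -0.0]
wrist_force: [0.6, -0.2, -0.1]
finger_gap: 0.0001
grip_force: 0.0
```

Request:
carry_out(
  series=[
    {"travel": [0, -1, 0], "delta_rot": [0, 0, 0], "fingers": 1},
    {"travel": [0, -1, 0], "delta_rot": [0, 0, 0], "fingers": 1},
    {"travel": [0, -1, 0], "delta_rot": [0, 0, 0], "fingers": 1},
    {"travel": [0, -1, 0], "delta_rot": [0, 0, 0], "fingers": 1},
    {"travel": [0, -1, 0], "delta_rot": [0, 0, 0], "fingers": 1},
  ],
)

```text
clock: 2.6
tcp_pos: [0.415, 0.0324, 0.231]
orientation: [-0.0, 0.707, 0.707, -0.0]
wrist_force: [-0.6, -0.3, 0.1]
finger_gap: 0.0001
grip_force: 0.0
```

Request:
carry_out(
  series=[
    {"travel": [0, -1, 0], "delta_rot": [0, 0, 0], "fingers": 1},
    {"travel": [0, -1, 0], "delta_rot": [0, 0, 0], "fingers": 1},
    {"travel": [0, -1, 0], "delta_rot": [0, 0, 0], "fingers": 1},
    {"travel": [0, -1, 0], "delta_rot": [0, 0, 0], "fingers": 1},
    {"travel": [0, -1, 0], "delta_rot": [0, 0, 0], "fingers": 1},
  ],
)

```text
clock: 3.22
tcp_pos: [0.415, -0.0925, 0.231]
orientation: [-0.0, 0.707, 0.707, -0.0]
wrist_force: [-0.6, 0.2, 0.2]
finger_gap: 0.0001
grip_force: 0.0
```

Request:
carry_out(
  series=[
    {"travel": [0, -1, 0], "delta_rot": [0, 0, 0], "fingers": 1},
    {"travel": [-0.2, -1, -1], "delta_rot": [0, 0, 0], "fingers": 1},
    {"travel": [0, 0, -1], "delta_rot": [0, 0, 0], "fingers": 1},
    {"travel": [0, 0, -1], "delta_rot": [0, 0, 0], "fingers": 1},
    {"travel": [0, 0, -0.3], "delta_rot": [0, 0, 0], "fingers": 1},
  ],
)

```text
clock: 3.85
tcp_pos: [0.409, -0.1412, 0.1472]
orientation: [-0.002, 0.707, 0.707, -0.0]
wrist_force: [-0.4, -0.1, 0.5]
finger_gap: -0.0002
grip_force: 0.0
```

Run:
```python
from h import *
a=snap('top','pics/t1.png')['color'];b=snap('side','pics/s1.png')['color']
cv2.imwrite('pics/v1.png',np.hstack([cv2.resize(a[280:380,240:340],(400,400)),cv2.resize(b[200:300,195:295],(400,400))])[:,:,::-1])
```

```text
(no output)
```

View pics/v1.png

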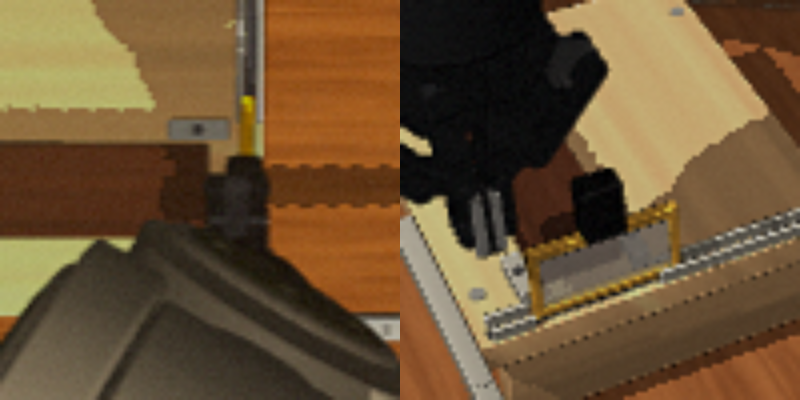

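The fingers are on the near side of the grip and in line with it in y, so I'll push along +x.

Request:
carry_out(
  series=[
    {"travel": [0.8, 0, 0], "delta_rot": [0, 0, 0], "fingers": 1},
    {"travel": [0.8, 0, 0], "delta_rot": [0, 0, 0], "fingers": 1},
    {"travel": [0.8, 0, 0], "delta_rot": [0, 0, 0], "fingers": 1},
    {"travel": [0.8, 0, 0], "delta_rot": [0, 0, 0], "fingers": 1},
    {"travel": [0.6, 0, 0], "delta_rot": [0, 0, 0], "fingers": 1},
  ],
)

```text
clock: 4.58
tcp_pos: [0.5063, -0.1417, 0.1498]
orientation: [0.0, 0.707, 0.708, 0.0]
wrist_force: [-1.9, 0.7, 1.2]
finger_gap: -0.0002
grip_force: 1.0
```

Request:
carry_out(
  series=[
    {"travel": [0.3, 0, 0], "delta_rot": [0, 0, 0], "fingers": 1},
    {"travel": [0.1, 0, 0], "delta_rot": [0, 0, 0], "fingers": 1},
  ],
)

```text
clock: 4.82
tcp_pos: [0.5155, -0.1419, 0.149]
orientation: [0.0, 0.707, 0.708, -0.0]
wrist_force: [-2.1, 0.1, 0.9]
finger_gap: 0.0001
grip_force: 0.8
```

Request:
carry_out(
  series=[
    {"travel": [0.1, 0, 0], "delta_rot": [0, 0, 0], "fingers": 1},
    {"travel": [0.1, 0, 0], "delta_rot": [0, 0, 0], "fingers": 1},
  ],
)

```text
clock: 5.08
tcp_pos: [0.5201, -0.1418, 0.1489]
orientation: [-0.0, 0.707, 0.707, -0.0]
wrist_force: [-1.5, 0.5, 1.5]
finger_gap: -0.0001
grip_force: 0.8
```

Request:
carry_out(
  series=[
    {"travel": [0.15, 0, 0], "delta_rot": [0, 0, 0], "fingers": 1},
    {"travel": [0, 0, 0], "delta_rot": [0, 0, 0], "fingers": 1},
  ],
)

```text
clock: 5.32
tcp_pos: [0.5222, -0.1418, 0.1488]
orientation: [-0.001, 0.707, 0.707, -0.001]
wrist_force: [-7.8, 0.2, 5.0]
finger_gap: -0.0002
grip_force: 3.7
```

Request:
carry_out(
  series=[
    {"travel": [0.1, 0, 0], "delta_rot": [0, 0, 0], "fingers": 1},
    {"travel": [0, 0, 0], "delta_rot": [0, 0, 0], "fingers": 1},
  ],
)

```text
clock: 5.58
tcp_pos: [0.5225, -0.1417, 0.1488]
orientation: [-0.003, 0.707, 0.707, -0.003]
wrist_force: [-13.8, -1.2, 9.2]
finger_gap: 0.0003
grip_force: 7.2
```

Request:
carry_out(
  series=[
    {"travel": [-1, 0, 0], "delta_rot": [0, 0, 0.05], "fingers": 1},
    {"travel": [-1, 0, 1], "delta_rot": [0, 0, 0], "fingers": -1},
    {"travel": [-0.5, 0, 1], "delta_rot": [0, 0, 0], "fingers": -1},
    {"travel": [0, 1, 1], "delta_rot": [0, 0, 0], "fingers": -1},
    {"travel": [0, 1, 0], "delta_rot": [0, 0, 0], "fingers": -1},
  ],
)

```text
clock: 6.2
tcp_pos: [0.4657, -0.0921, 0.2262]
orientation: [0.002, 0.705, 0.709, 0.001]
wrist_force: [-0.2, -0.1, -0.6]
finger_gap: 0.0723
grip_force: 0.0
```

Request:
carry_out(
  series=[
    {"travel": [0, 1, 0], "delta_rot": [0, 0, 0], "fingers": -1},
    {"travel": [0, 1, 0], "delta_rot": [0, 0, 0], "fingers": -1},
    {"travel": [0, 1, 0], "delta_rot": [0, 0, 0], "fingers": -1},
    {"travel": [0, 1, 0], "delta_rot": [0, 0, 0], "fingers": -1},
    {"travel": [0, 1, 0], "delta_rot": [0, 0, 0], "fingers": -1},
  ],
)

```text
clock: 6.82
tcp_pos: [0.4646, 0.0341, 0.224]
orientation: [0.0, 0.705, 0.709, 0.001]
wrist_force: [0.6, -0.3, 0.2]
finger_gap: 0.0854
grip_force: 0.0
```

Request:
carry_out(
  series=[
    {"travel": [0, 1, 0], "delta_rot": [0, 0, 0], "fingers": -1},
    {"travel": [0, 1, 0], "delta_rot": [0, 0, 0], "fingers": -1},
    {"travel": [0, 1, 0], "delta_rot": [0, 0, 0], "fingers": -1},
    {"travel": [0, 1, 0], "delta_rot": [0, 0, 0], "fingers": -1},
    {"travel": [0, 0.6, 0], "delta_rot": [0, 0, 0], "fingers": -1},
  ],
)

```text
clock: 7.45
tcp_pos: [0.4644, 0.1493, 0.2239]
orientation: [0.0, 0.705, 0.71, 0.0]
wrist_force: [-0.1, -0.7, -0.4]
finger_gap: 0.0853
grip_force: 0.0
```

Run:
```python
from h import *
print(env.get_state()['tcp_pos'])
a=snap('top','pics/t2.png')['color'];b=snap('side','pics/s2.png')['color']
cv2.imwrite('pics/v2.png',np.hstack([cv2.resize(a[240:380,110:320],(420,280)),cv2.resize(b[160:300,120:310],(380,280))])[:,:,::-1])
```

```text
[0.46436461 0.14930991 0.22386679]
```

View pics/v2.png

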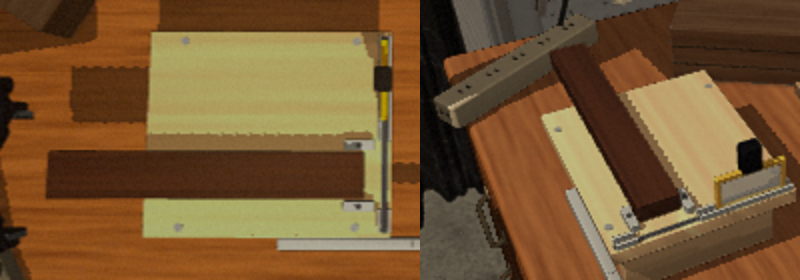

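The guard is fully open and the gripper is above the tail. The top view shows the board undisturbed, with its front at about col 292. Next I descend.

Request:
carry_out(
  series=[
    {"travel": [-0.38, 0, -1], "delta_rot": [0, 0, 0], "fingers": -1},
    {"travel": [0, 0, -1], "delta_rot": [0, 0, 0], "fingers": -1},
    {"travel": [0, 0, -1], "delta_rot": [0, 0, 0], "fingers": -1},
    {"travel": [0, 0, -1], "delta_rot": [0, 0, 0], "fingers": -1},
    {"travel": [0, 0, -0.6], "delta_rot": [0, 0, 0], "fingers": -1},
  ],
)

```text
clock: 8.18
tcp_pos: [0.4541, 0.1474, 0.1077]
orientation: [-0.0, 0.705, 0.709, -0.001]
wrist_force: [-0.4, 0.7, 0.2]
finger_gap: 0.0854
grip_force: 0.0
```

Request:
carry_out(
  series=[
    {"travel": [0, 0, -0.6], "delta_rot": [0, 0, 0], "fingers": -1},
    {"travel": [0, 0, 0], "delta_rot": [0, 0, 0], "fingers": -1},
  ],
)

```text
clock: 8.43
tcp_pos: [0.454, 0.1479, 0.093]
orientation: [-0.0, 0.705, 0.709, -0.001]
wrist_force: [0.2, 0.7, -0.1]
finger_gap: 0.0855
grip_force: 0.0
```

Request:
carry_out(
  series=[
    {"travel": [0.04, 0, -0.04], "delta_rot": [0, 0, 0], "fingers": 1},
    {"travel": [0, 0, 0], "delta_rot": [0, 0, 0], "fingers": 1},
    {"travel": [0, 0, 0], "delta_rot": [0, 0, 0], "fingers": 1},
    {"travel": [0, 0, 0], "delta_rot": [0, 0, 0], "fingers": 1},
  ],
  squeeze=40,
)

```text
clock: 8.93
tcp_pos: [0.4562, 0.1483, 0.0936]
orientation: [0.001, 0.705, 0.709, 0.001]
wrist_force: [-0.2, -0.1, 4.0]
finger_gap: 0.0431
grip_force: 47.8
```

Request:
carry_out(
  series=[
    {"travel": [0, 0, 0.05], "delta_rot": [0, 0, 0], "fingers": 1},
    {"travel": [0, 0, 0], "delta_rot": [0, 0, 0], "fingers": 1},
  ],
)

```text
clock: 9.18
tcp_pos: [0.4554, 0.1482, 0.0938]
orientation: [-0.0, 0.705, 0.709, -0.0]
wrist_force: [0.5, 0.7, -0.4]
finger_gap: 0.0428
grip_force: 47.4
```

Run:
```python
from h import *
s=env.get_state();print(s['tcp_pos'],s['wrist_force'],s['ft_torque'])
a=snap('top','pics/t3.png')['color'];b=snap('side','pics/s3.png')['color']
cv2.imwrite('pics/v3.png',np.hstack([cv2.resize(a[240:380,110:320],(420,280)),cv2.resize(b[160:300,120:310],(380,280))])[:,:,::-1])
```

```text
[0.45541585 0.14822469 0.0938292 ] [ 0.45256588  0.68800194 -0.37866637] [ 0.13499313 -0.20868378  0.16323917]
```

View pics/v3.png

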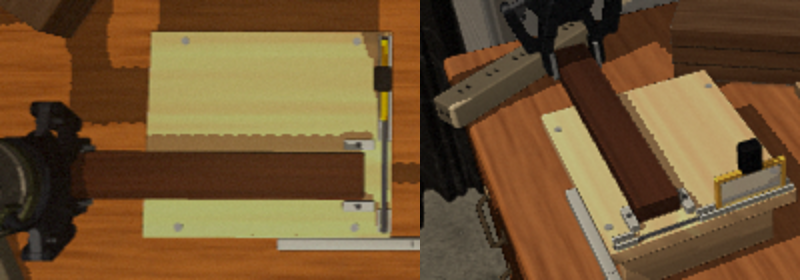

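The board is gripped flat and the forces are near zero. Start sliding gently.

Request:
carry_out(
  series=[
    {"travel": [0.002, -0.4, 0], "delta_rot": [0, 0, 0], "fingers": 1},
    {"travel": [0.002, -0.4, 0], "delta_rot": [0, 0, 0], "fingers": 1},
    {"travel": [0.002, -0.4, 0], "delta_rot": [0, 0, 0], "fingers": 1},
    {"travel": [0.002, -0.4, 0], "delta_rot": [0, 0, 0], "fingers": 1},
    {"travel": [0.002, -0.4, 0], "delta_rot": [0, 0, 0], "fingers": 1},
  ],
)

```text
clock: 9.9
tcp_pos: [0.4557, 0.0973, 0.094]
orientation: [-0.0, 0.705, 0.709, -0.0]
wrist_force: [1.0, 1.1, -1.8]
finger_gap: 0.0426
grip_force: 47.2
```

Request:
carry_out(
  series=[
    {"travel": [0.002, -0.4, -0.01], "delta_rot": [0, 0, 0], "fingers": 1},
    {"travel": [0.002, -0.4, -0.01], "delta_rot": [0, 0, 0], "fingers": 1},
    {"travel": [0.002, -0.4, 0], "delta_rot": [0, 0, 0], "fingers": 1},
    {"travel": [0.002, -0.4, 0], "delta_rot": [0, 0, 0], "fingers": 1},
    {"travel": [0.002, -0.4, 0], "delta_rot": [0, 0, 0], "fingers": 1},
  ],
)

```text
clock: 10.52
tcp_pos: [0.4564, 0.0477, 0.0938]
orientation: [0.0, 0.705, 0.709, 0.0]
wrist_force: [0.3, 3.1, 2.3]
finger_gap: 0.0433
grip_force: 47.6
```

Request:
carry_out(
  series=[
    {"travel": [0.002, -0.4, 0], "delta_rot": [0, 0, 0], "fingers": 1},
    {"travel": [0.002, -0.4, 0], "delta_rot": [0, 0, 0], "fingers": 1},
    {"travel": [0.002, -0.4, 0], "delta_rot": [0, 0, 0], "fingers": 1},
    {"travel": [0.002, -0.4, 0], "delta_rot": [0, 0, 0], "fingers": 1},
  ],
)

```text
clock: 11.02
tcp_pos: [0.4565, 0.0077, 0.0938]
orientation: [0.0, 0.705, 0.709, 0.0]
wrist_force: [0.1, 5.1, 4.5]
finger_gap: 0.0428
grip_force: 47.9
```

Request:
carry_out(
  series=[
    {"travel": [0.002, -0.4, 0], "delta_rot": [0, 0, 0], "fingers": 1},
    {"travel": [0.002, -0.4, 0], "delta_rot": [0, 0, 0], "fingers": 1},
    {"travel": [0.002, -0.4, 0], "delta_rot": [0, 0, 0], "fingers": 1},
    {"travel": [0.002, -0.3, 0], "delta_rot": [0, 0, 0], "fingers": 1},
    {"travel": [0, 0, 0], "delta_rot": [0, 0, 0], "fingers": 1},
  ],
)

```text
clock: 11.65
tcp_pos: [0.4566, -0.0305, 0.0938]
orientation: [0.001, 0.705, 0.709, -0.0]
wrist_force: [-0.6, 2.5, 5.7]
finger_gap: 0.0429
grip_force: 47.9
```

```bash
cat > g.py <<'E'
from e import *
import sys
k=sys.argv[1]
c=snap('top',f'pics/t{k}.png');b=snap('side',f'pics/s{k}.png'); im=c['color'].astype(int)
m,w=ver(c,im,range(320,333),int(sys.argv[2]),int(sys.argv[3]),.112,0); print('front',m.round(4),w[::4,1].round(4))
for l,a,z,d in(('L',389,396,0),('R',395,402,0)):
    m,w=ver(c,im,range(344,356),a,z,.0955,1); print(l,m.round(4))
R,G,B=[im[...,i] for i in range(3)]; win=im[344:356,388:404]; wt=np.clip(win[...,0]-1.9*win[...,1],0,None); u=388+(wt*np.arange(16)).sum(1)/wt.sum(1); print('ptr u',u.round(2),'y',onz(c,np.median(u),350,.0955)[1].round(4))
cv2.imwrite(f'pics/v{k}.png',np.hstack([cv2.resize(im[300:380,330:410].astype(np.uint8),(400,400)),cv2.resize(b['color'][270:370,200:300],(400,400))])[:,:,::-1])
print(env.get_state()['wrist_force'])
E
python3 g.py 4 365 400
```

```text
front [ 0.4597 -0.301 ] [-0.299  -0.3018 -0.3011 -0.2992]
L [ 0.4148 -0.3162]
R [ 0.4148 -0.3222]
ptr u [394.52 394.63 394.76 394.86 394.8  394.76 394.79 394.72 394.87 394.97
 395.16 395.21] y -0.3192
[-0.01959883  0.56312986  5.14254575]
```

View pics/v4.png

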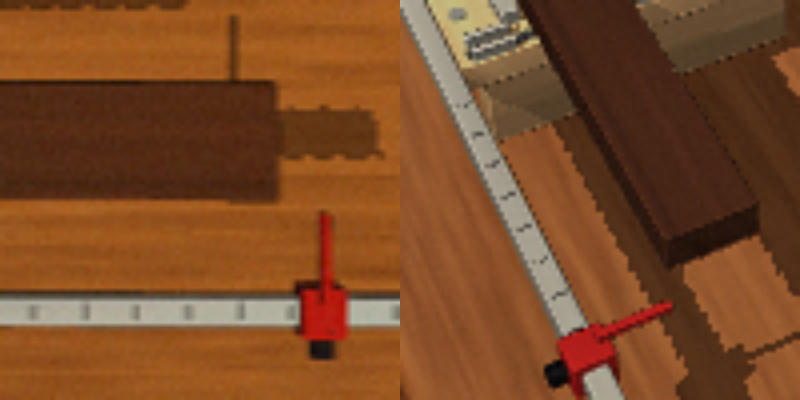

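The front edge is at col ≈385.3 and the pointer at col ≈394.7, which leaves about 18.5 mm to go.

Request:
carry_out(
  series=[
    {"travel": [0.002, -0.3, 0], "delta_rot": [0, 0, 0], "fingers": 1},
    {"travel": [0.002, -0.3, 0], "delta_rot": [0, 0, 0], "fingers": 1},
    {"travel": [0, -0.14, 0], "delta_rot": [0, 0, 0], "fingers": 1},
    {"travel": [0, 0, 0], "delta_rot": [0, 0, 0], "fingers": 1},
  ],
)

```text
clock: 12.25
tcp_pos: [0.4566, -0.0482, 0.0938]
orientation: [0.0, 0.705, 0.709, 0.0]
wrist_force: [0.1, 3.9, 6.3]
finger_gap: 0.0427
grip_force: 48.1
```

```bash
python3 g.py 5 380 405
```

```text
front [ 0.4599 -0.318 ] [-0.3163 -0.3184 -0.318  -0.3168]
L [ 0.4148 -0.3162]
R [ 0.4148 -0.3221]
ptr u [394.6  394.41 394.71 394.85 394.8  394.78 394.8  394.81 394.72 395.07
 395.13 394.92] y -0.3192
[-1.21330814  2.60349665  6.66233452]
```

View pics/v5.png

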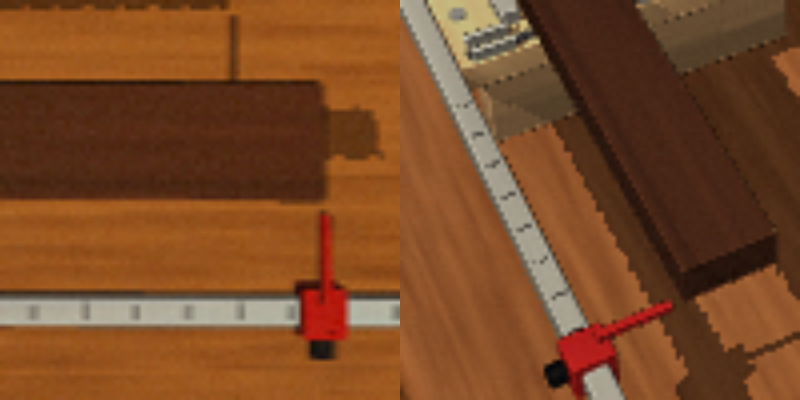

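Request:
carry_out(
  series=[
    {"travel": [0, -0.04, 0], "delta_rot": [0, 0, 0], "fingers": 1},
    {"travel": [0, 0, 0], "delta_rot": [0, 0, 0], "fingers": 1},
    {"travel": [0, 0, 0], "delta_rot": [0, 0, 0], "fingers": 1},
    {"travel": [0, 0, 0], "delta_rot": [0, 0, 0], "fingers": 1},
    {"travel": [0, 0, 0], "delta_rot": [0, 0, 0], "fingers": 1},
  ],
)

```text
clock: 12.98
tcp_pos: [0.4567, -0.0487, 0.0938]
orientation: [-0.0, 0.705, 0.709, 0.0]
wrist_force: [-0.2, 4.9, 6.0]
finger_gap: 0.043
grip_force: 48.1
```

```bash
python3 g.py 6 380 405
python3 - <<'E'
from h import *
c=dict(np.load('pics/s6.png.npz'))
for p in((.434,-.319,.09),(.429,-.319,.0945)): print(np.round((np.array(proj(c,p))-[200,270])*4,0))
E
```

```text
front [ 0.4599 -0.3178] [-0.317  -0.3179 -0.3173 -0.3172]
L [ 0.4147 -0.3161]
R [ 0.4148 -0.3221]
ptr u [394.56 394.62 394.75 394.77 394.78 394.78 394.74 394.8  394.81 394.94
 395.15 395.19] y -0.3192
[-0.42275899  6.15156689  5.83311129]
[279. 307.]
[267. 306.]
```

View pics/v6.png

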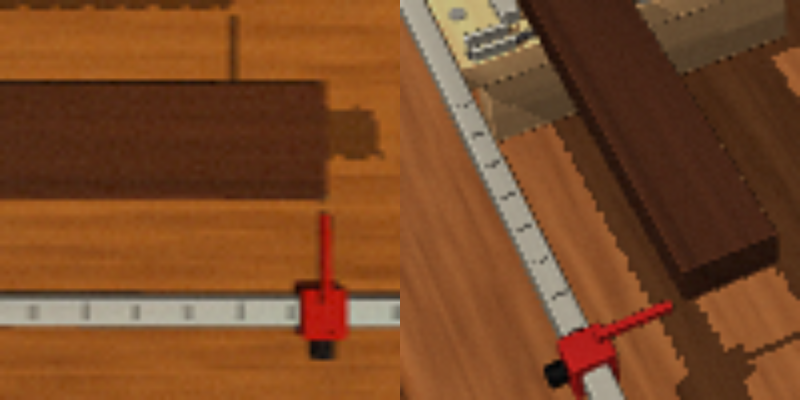

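The top view puts the front about 1.3 mm short of the pointer, and the side view about 2 mm short. I'll nudge it on a little.

Request:
carry_out(
  series=[
    {"travel": [0, -0.08, 0], "delta_rot": [0, 0, 0], "fingers": 1},
    {"travel": [0, 0, 0], "delta_rot": [0, 0, 0], "fingers": 1},
    {"travel": [0, 0, 0], "delta_rot": [0, 0, 0], "fingers": 1},
    {"travel": [0, 0, 0], "delta_rot": [0, 0, 0], "fingers": 1},
  ],
)

```text
clock: 13.58
tcp_pos: [0.4566, -0.0507, 0.0938]
orientation: [-0.0, 0.705, 0.709, 0.0]
wrist_force: [-0.1, 4.3, 7.2]
finger_gap: 0.0431
grip_force: 48.1
```

```bash
python3 g.py 7 380 405
```

```text
front [ 0.4599 -0.3202] [-0.3194 -0.3203 -0.3202 -0.3189]
L [ 0.4147 -0.3161]
R [ 0.4148 -0.3222]
ptr u [394.58 394.51 394.77 394.84 394.78 394.75 394.79 394.84 394.84 394.88
 394.93 394.92] y -0.3192
[0.7587989  4.48369054 6.82204071]
```

```bash
python3 -c "
from workcell import env
print(env.hand_in())"
```

```text
the job is handed in; nothing more can be done
None
```

I handed the job in with the guard pushed to its stop and the board held flat on the bench, its front about 1 mm from the red pointer by the top camera; the hand-in call gave no verdict.

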